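# Seat the tamper base in the tool tray by feel

## Robot

A 6-joint arm with a two-finger parallel gripper is mounted at the origin on the work surface. World frame = base frame: x ahead of the robot, y to its left, z up, the work surface at z = 0. Lengths are in mm, angles in rad, forces in N, time in s.
With the tool pointing down it reaches from about 350 to 850 mm from the base axis. Payload 8.1 kg.
Tool frame: the origin (TCP) lies at the very end of the fingers, on their centre line; the grasp point (between the pads) lies 19 mm behind it; z points along the fingers, y is the line along which they close (so a half turn about z gives the same grasp; the last joint's range is limited). The gripper opens to 93 mm and grips with 3 to 60 N. Pads are 15 mm wide; open, the fingers measure 128 mm over their backs; the gripper's body (75 mm by 188 mm) begins 65 mm behind the grasp point.
Start: joints at [1.177, 0.13, 1.488, -0, 1.523, -0.085], TCP at [182.328, 571.631, 218.635] pointing down, gripper open.
Joint ranges: [-2.96, 2.96], [-0.89, 2.26], [0.02, 2.5], [-1.34, 4.48], [0, 2.73], [-2.66, 2.66]. Speed limits (rad/s): [2.39, 2.39, 2.79, 3.14, 3.14, 3.14].

## Interface

Orientations are given as a unit quaternion [x, y, z, w].
In Python, from station import arm, optics gives the robot as it stands. The module is installed in compiled form; this text tells all that it offers.
- The arm moves only by the tool jog_arm, never from a script. Its argument "deltas" is a list that holds one entry, the list of rows, each a list of 5 numbers: the shift along the tool's x, y, z in cm, then the turn about the tool's z in degrees, then the finger opening in cm, from 0 to 9.3. A call has 1 to 8 rows; each row is the pose to reach, as a shift and turn from the pose commanded when the call began, along the tool's axes at that moment; what a row does not reach only later rows make up. A row lasts 1/10 s, in which the tool goes at most 50 mm and 8.59 degrees, less where a joint would pass 70% of its speed; a pose out of reach is approached as far as the arm can. A call with a gripper value outside its range is refused whole. The fingers move at their own pace and stop on an object; "force" is the grip in N (left out, the last holds). Time passes only in rows, so rows that repeat a pose let the fingers close. It gives the time, the measured TCP pose, the force, the opening and the grip force at its end, in the units of the state.
- arm.get_state(): the state, without advancing time (a new reading comes with each control period).
- optics.grab_frame(name): name is "side" or "top"; returns a dict with "pixels" (384x512x3 uint8, red, green, blue), "vertical_fov" (degrees; the focal length in pixels is half the picture's height over the tangent of half this angle, whatever the lens; pixels are square), "cx", "cy" (the principal point, pixels), "xyz" and "attitude" of the camera in the world. Camera axes: x right, y down, z forward; pixel columns grow to the right and rows downward; lengths in mm; the calibration is good to about 2 mm. A picture is of the moment at which its call begins. There is no depth.
- arm.hand_in(): hands the job in; it is judged then, once.
The state is a dict: "time_s": time; "qpos": joint angles; "qvel": joint speeds; "effort": joint torques, N m; "tcp_pos": TCP position; "tcp_rot": TCP orientation; "contact_force": force on the tool from outside, world axes, zero at the start; "moment": the same for the moment, N m; "opening": finger opening in mm; "finger_force": force on a finger pad.
Only numpy, scipy, OpenCV 4.12 (cv2) and the standard library are available. Lean on these libraries where they do the work, as an engineer would, in place of code of your own. Each camera call takes 0.05 s, during which the arm holds its last target. There are 200 camera calls.

## Task

Take the flat steel tamper base off the saucer and lay it flat on the open, lipless end of the wooden tool tray. Then slide it along between the two lips, never lifting it there, until you feel it drop into the round seat, and leave it lying flat, fully down in the seat. Go gently, so that it is never pressed or shoved hard against the tray, and leave the knock box, hand grinder, tin and funnel where they stand.

Things in the scene. Friction and masses are not known exactly. Their poses are not given: they have to be found in the camera images.
- base: The tamper base: a loose flat plain steel disc, 50 mm in diameter, 8 mm thick, about 0.09 to 0.17 kg; origin at the centre of its underside, z up through it. It starts lying near the middle of the saucer.
- saucer: White ceramic saucer, loose, 156 mm across, origin at the centre of its underside, z up. Its flat floor is 6 mm above the counter and flat to 64 mm from its centre; the sloping rim outside that reaches 12.5 mm.
- tray: Long low wooden tool tray fixed to the counter, 110 mm wide (its x), from y = -140 to +145 mm; origin on the counter under its centre line, z up. Its -y end is an open lipless apron; further along +y two dark lips guide the disc over a pale liner board that holds the seat. Tray and liner do not give.
- apron (a point): Centre of the apron, on its flat top 10.5 mm above the counter (tray x = 0, y = -100); axes as the tray. Apron and floor are flat and free of lips from tray y = -140 to -60 mm.
- channel (a point): Start of the straight channel, at tray x = 0, y = -20, z = 10 mm (liner top); axes as the tray. Lips, tops 5.5 mm above this point, narrow from 78 mm apart at tray y = -60 to 54 mm here and stay 54 mm apart to the tray's far end. The liner is the floor from tray y = -30 on, after a 0.5 mm step down from the apron.
- liner_mid (a point): Midpoint of the places the seat can be: tray x = 0, y = +80, z = 10 mm. The seat is a round recess in the liner, 55 mm wide, 4 mm deep, with a dark hard floor, on x = 0, centred anywhere within 45 mm of this point along y: not measured, so feel for it. Pushed slowly along +y, the disc drops in by its own weight, then stops dead on the far wall; seated, its underside is 6 mm over the counter.
- knock_box: Open round stainless knock box with a rubber bar across, 110 mm wide, 90 mm tall; loose bystander, origin at the centre of its underside.
- grinder: Cream hand grinder, 52 mm in diameter, 174 mm tall, crank folded down its side; loose bystander, origin at the centre of its underside.
- tin: Round grey puck tin with a ribbed black twist cap, 71 mm wide, 46 mm tall; loose bystander, origin at the centre of its underside.
- funnel: Black plastic funnel standing mouth down, 92 mm wide, 62 mm tall; loose bystander, origin at the centre of its mouth.
Mind the look-alikes: they are no part of the job. Of the things shaped like the base, the steel one is meant.

How it is judged (in metres and radians):
On the way:
1. the disc lies flat on the open end of the tray, before the seat (x of base in the frame of tray between -0.03 and 0.03 m and y of base in the frame of tray between -0.145 and -0.03 m and z of base in the frame of tray between 0.009 and 0.0125 m and angle between base's own z axis and vertical below 0.06 rad and linear speed of base below 0.1 m/s), for 0.2 s.
At the end, for the whole second after the job is handed in: The disc lies in the round seat: its underside within 1.2 mm of the seat's floor, tilted less than 0.04 rad, at rest and let go (x of base in the frame of tray between -0.006 and 0.006 m and y of base in the frame of tray between 0.028 and 0.132 m and z of base in the frame of tray between 0.004 and 0.0072 m and angle between base's own z axis and vertical below 0.04 rad and linear speed of base below 0.02 m/s and contact force between base and the fingers below 0.1 N); the robot touches nothing.
It fails at once if the disc is lifted more than 8 mm off the floor between the lips instead of being slid (x of base in the frame of tray between -0.06 and 0.06 m and y of base in the frame of tray between -0.015 and 0.22 m and z of base in the frame of tray above 0.018 m).
It fails at once if the disc is pressed or shoved against the tray (its liner included) with more than 25 N, or more than 15 N once it is between the lips (contact force between base and tray above 25 N or (y of base in the frame of tray above -0.03 m and contact force between base and tray above 15 N)).
It fails at once if the knock box, hand grinder, tin or funnel is moved more than 20 mm (distance of any of knock_box, grinder, tin, funnel from where it was at the start of the episode above 0.02 m).
It also fails if it takes over 54 s, if anything falls off the work surface, if the arm or the gripper's body presses on something with over 40 N, if the wrist force passes 120 N, or if a joint passes its speed limit or range.

## Working session

There is one attempt and no reset: what is moved stays moved. The work goes in short steps, Python scripts to look and compute and a tool call to move; the robot and the scene stay as the last step left them, time stands still between calls to the robot, and variables do not carry over. Pictures are saved under pics/ and viewed, at most 10 in all, crops included, and the job is handed in when it is done.

Besides the shell and the picture viewer there is one more tool, called after "Emit:" as name(argument=value, ...), one argument or row to a line, values as JSON. jog_arm: Moves the arm, as the interface text tells. Its arguments: {"type":"object","properties":{"deltas":{"type":"array","items":{"type":"array","items":{"type":"array","items":{"type":"number"}}}},"force":{"type":"number"}},"required":["deltas"]}

```bash
mkdir -p pics; python3 - <<'E'
from station import arm, optics
import cv2,numpy as np
for n in("top","side"):
    f=optics.grab_frame(n); cv2.imwrite(f"pics/{n}0.png",f["pixels"][:,:,::-1])
    print(n,{k:v for k,v in f.items() if k!="pixels"})
print(arm.get_state())
E
```

```text
top {'vertical_fov': 45.68837617046325, 'cx': 263.1615614001118, 'cy': 192.37922261112834, 'xyz': array([ 495.58721767,  -27.17355884, 1326.03166215]), 'attitude': array([-0.69683212,  0.716315  , -0.0218708 ,  0.02897393])}
side {'vertical_fov': 49.451770555154404, 'cx': 259.32092165178295, 'cy': 190.19656320116982, 'xyz': array([  95.48369188, -504.64739891,  854.5793346 ]), 'attitude': array([ 0.86852563, -0.35500365,  0.13495673, -0.3184687 ])}
{'time_s': 0.1, 'qpos': array([ 1.17659602e+00,  1.31101118e-01,  1.48915080e+00, -1.60375208e-07,
        1.52301888e+00, -8.54024122e-02]), 'qvel': array([-7.45810825e-05, -2.95611132e-03, -3.99790227e-03, -4.12764629e-04,
        1.02898432e-03,  1.00093565e-03]), 'effort': array([ 1.22644869e-03, -5.61334813e+01, -4.93099558e+01,  7.70326937e-02,
        2.90228915e-02, -1.14883519e-04]), 'tcp_pos': array([182.13020114, 571.14981605, 217.69386548]), 'tcp_rot': array([ 1.53786166e-01,  9.88103796e-01, -8.15081225e-04, -1.99209942e-04]), 'contact_force': array([-0.11263602,  0.27309709, -0.6146128 ]), 'moment': array([-0.04003672,  0.00846596, -0.01003666]), 'finger_force': 0.0, 'opening': 92.85673702371713}
```

View pics/top0.png

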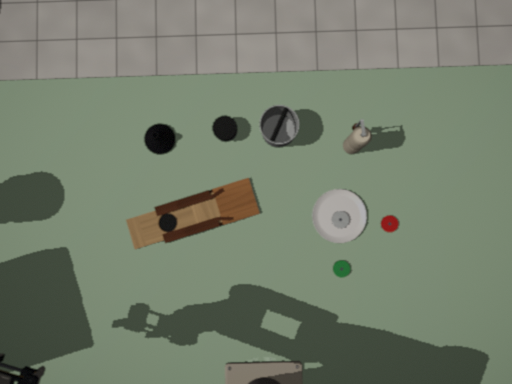

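View pics/side0.png

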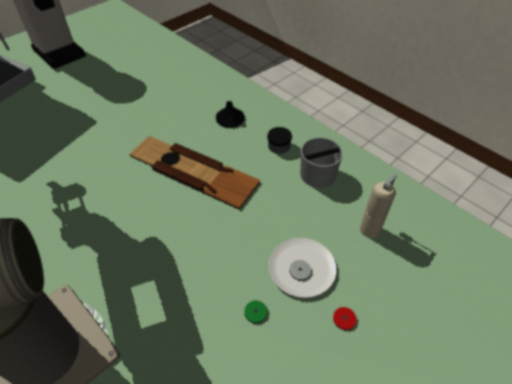

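The top view shows the tray at (130–258, 185–245), with its apron at the right around (237, 200) and a dark circle at (168, 222).

Things that could be taken for the base:
- grey disc on the saucer at (341, 219)
- red disc at (390, 224)
- green disc at (342, 268)
- dark circle in the tray at (168, 222)

I choose the grey steel one on the saucer. Next is a close crop to check it.

```bash
cat > h.py <<'E'
import numpy as np,cv2
from scipy.spatial.transform import Rotation as R
from station import arm,optics
def ray(f,uv):
    uv=np.atleast_2d(np.asarray(uv,float)); F=f["pixels"].shape[0]/2/np.tan(np.radians(f["vertical_fov"]/2))
    d=np.c_[(uv[:,0]-f["cx"])/F,(uv[:,1]-f["cy"])/F,np.ones(len(uv))]
    return R.from_quat(f["attitude"]).apply(d)
def plane(f,uv,z):
    d=ray(f,uv); return f["xyz"]+d*((z-f["xyz"][2])/d[:,2])[:,None]
def proj(f,P):
    F=f["pixels"].shape[0]/2/np.tan(np.radians(f["vertical_fov"]/2))
    p=R.from_quat(f["attitude"]).inv().apply(np.atleast_2d(P)-f["xyz"])
    return p[:,:2]/p[:,2:]*F+[f["cx"],f["cy"]]
E
python3 - <<'E'
from h import *
a=cv2.imread("pics/top0.png");b=cv2.imread("pics/side0.png")
z=lambda i,x,y,w,h,s:cv2.resize(i[y:y+h,x:x+w],None,fx=s,fy=s,interpolation=cv2.INTER_CUBIC)
up=np.hstack([z(a,120,170,150,85,3),z(a,300,180,110,100,3)[:255]])
lo=np.hstack([z(b,120,130,150,85,3),z(b,240,230,110,100,3)[:255]])
cv2.imwrite("pics/crop.png",np.vstack([up,lo])); 
f=optics.grab_frame("top");s=optics.grab_frame("side")
print(plane(f,[[341,219]],14),plane(s,[[300,269]],14))
print(plane(f,[[250,182],[260,213],[128,219],[137,247],[168,222]],10),plane(s,[[171,158]],10))
E
```

```text
[[ 507.50320408 -236.42710724   14.        ]] [[ 504.69213096 -232.45036255   14.        ]]
[[621.8206555   22.11079755  10.        ]
 [531.1903936   -4.49330375  10.        ]
 [524.34129006 377.68586375  10.        ]
 [443.12743354 352.16687442  10.        ]
 [512.52146139 261.86131402  10.        ]] [[511.39002091 263.97539034  10.        ]]
```

View pics/crop.png

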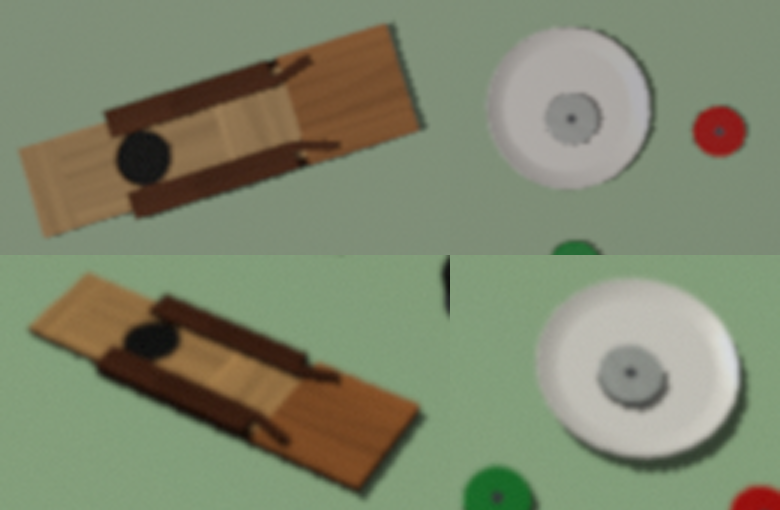

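```bash
python3 - <<'E'
from h import *
from station import arm
def comp(m,near):
    n,l,st,c=cv2.connectedComponentsWithStats(m.astype(np.uint8)); 
    k=min([i for i in range(1,n) if st[i,4]>40],key=lambda i:np.hypot(*(c[i]-near))); return (l==k).astype(np.uint8),c[k],st[k,4]
for n,sau,disc,trc,seat in(("top",(340,216),(341,219),(195,213),(168,222)),("side",(302,268),(300,269),(195,172),(171,158))):
    f=optics.grab_frame(n);p=f["pixels"].astype(int);r,g,b=p[...,0],p[...,1],p[...,2]
    hsv=cv2.cvtColor(f["pixels"],cv2.COLOR_RGB2HSV)
    x0,y0=disc; print(n,"disc px",p[y0-5,x0-3],"saucer",p[y0-18,x0-8],"seat",p[seat[1],seat[0]])
    # saucer: low saturation
    m,c,a=comp((hsv[...,1]<30)&(hsv[...,2]>90),sau); m=cv2.morphologyEx(m,cv2.MORPH_CLOSE,np.ones((5,5)))
    cn=max(cv2.findContours(m,0,1)[0],key=cv2.contourArea)[:,0]
    P=plane(f,cn,12.5)[:,:2]; print(" saucer circle",cv2.minEnclosingCircle(P.astype(np.float32)),a)
    t=(p[y0-5,x0-3].mean()+p[y0-18,x0-8].mean())/2
    md=(hsv[...,1]<30)&(p.mean(2)<t)&(np.hypot(*(np.indices(p.shape[:2])-np.array([y0,x0])[:,None,None]))<16)
    cn=max(cv2.findContours(md.astype(np.uint8),0,1)[0],key=cv2.contourArea)[:,0]
    (e,ax,an)=cv2.fitEllipse(cn); print(" disc",e,ax,plane(f,[e],14)[0,:2])
    ms=(p.mean(2)<45); m,c,a=comp(ms&(np.hypot(*(np.indices(p.shape[:2])-np.array(seat[::-1])[:,None,None]))<11),seat); print(" seat",c,a,plane(f,[c],8)[0,:2])
    # tray : redder than green
    m,c,a=comp(r-g>6,trc); m=cv2.morphologyEx(m,cv2.MORPH_CLOSE,np.ones((7,7)))
    cn=max(cv2.findContours(m,0,1)[0],key=cv2.contourArea)[:,0]; P=plane(f,cn,10.5)[:,:2].astype(np.float32)
    rc=cv2.minAreaRect(P); print(" tray",rc,a); print(cv2.boxPoints(rc).round(1).tolist())
    # apron: saturated orange
    for nm,q in(("apron",(r-b>1.05*g*0.72)&(r>75)),):pass
    if n=="top":
        for nm,px in(("grinder",(352,146)),("knock",(280,126)),("funnel",(160,138)),("tin",(225,128))): print(nm,plane(f,[px],40)[0,:2].round())
q=arm.get_state();print(R.from_quat(q["tcp_rot"]).as_matrix().round(3))
E
```

```text
top disc px [136 137 134] saucer [172 168 164] seat [24 24 22]
 saucer circle ((516.582275390625, -231.22314453125), 80.33837890625) 2395
 disc (340.9566345214844, 218.9547119140625) (17.007461547851562, 18.957393646240234) [ 507.63622361 -236.30807821]
 seat [167.26996198 222.15209125] 263 [512.16582079 264.42189005]
 tray ((532.1218872070312, 191.79745483398438), (110.44180297851562, 375.9737548828125), 15.995755195617676) 4474
[[427.20001220703125, 357.29998779296875], [530.7999877929688, -4.099999904632568], [637.0, 26.299999237060547], [533.4000244140625, 387.70001220703125]]
grinder [ 714. -272.]
knock [777. -69.]
funnel [753. 275.]
tin [776.  89.]
side disc px [139 143 137] saucer [189 187 179] seat [16 17 16]
 saucer circle ((514.7024536132812, -230.7402801513672), 78.5829849243164) 3170
 disc (300.6445007324219, 270.93658447265625) (20.467687606811523, 24.2628173828125) [ 502.00939621 -236.80703908]
 seat [170.37051793 158.1314741 ] 251 [510.7728095  266.61672676]
 tray ((529.484375, 192.5095672607422), (114.58390045166016, 378.0691223144531), 15.509406089782715) 3725
[[423.70001220703125, 359.29998779296875], [524.7999877929688, -5.0], [635.2000122070312, 25.700000762939453], [534.0999755859375, 390.0]]
[[-0.953  0.304 -0.   ]
 [ 0.304  0.953 -0.001]
 [ 0.    -0.001 -1.   ]]
```

The crop confirms the plain steel disc on the saucer, and the black round seat in the liner. Measured in world coordinates:
- **Base:** about (507, -236).
- **Tray axis:** (-0.272, 0.962).
- **Tray origin:** about (544, 145).
- **Seat:** at tray y ≈ 124.

Emit:
jog_arm(
  deltas=[
    [[-3.2,-3.9,0.3,-8,7],[-6.4,-7.7,0.6,-16,7],[-9.6,-11.6,1,-24,7],[-12.8,-15.4,1.2,-32,7],[-16,-19.3,1.5,-33.5,7],[-19.2,-23.1,1.8,-33.5,7],[-22.4,-27,2,-33.5,7],[-25.5,-30.8,2,-33.5,7]],
  ],
  force=8,
)

```text
time_s: 1.1
tcp_pos: [330.8, 201.4, 198.5]
tcp_rot: [-0.138, 0.99, 0.0, 0.0]
contact_force: [2.2, 0.5, 0.8]
opening: 70.0
finger_force: 0.0
```

Emit:
jog_arm(
  deltas=[
    [[-0.6,-4.9,0.5,0,7],[-1.2,-9.8,1,0,7],[-1.8,-14.7,2,0,7],[-2.4,-19.6,3,0,7],[-3,-24.5,4,0,7],[-3.6,-29.4,5,0,7],[-4.2,-34.2,6,0,7],[-4.8,-39,7,0,7]],
  ],
)

```text
time_s: 1.9
tcp_pos: [483.5, -161.0, 128.4]
tcp_rot: [-0.137, 0.991, -0.0, 0.0]
contact_force: [0.5, 0.4, 0.1]
opening: 70.0
finger_force: 0.0
```

Emit:
jog_arm(
  deltas=[
    [[-0.2,-4,1.5,0,7],[-0.2,-7.7,3,0,7],[-0.2,-7.7,5,0,7],[-0.2,-7.7,7,0,7],[-0.2,-7.7,8,0,7],[-0.2,-7.7,8,0,7]],
  ],
)

```text
time_s: 2.5
tcp_pos: [504.6, -231.5, 46.9]
tcp_rot: [-0.138, 0.99, 0.001, -0.001]
contact_force: [-0.4, -0.3, 0.2]
opening: 69.9
finger_force: 0.0
```

```bash
python3 - <<'E'
from h import *
s=arm.get_state();print(s["tcp_pos"],s["tcp_rot"],s["contact_force"])
o=[]
for n,c in(("top",(341,219)),("side",(300,269))):
    f=optics.grab_frame(n); i=f["pixels"][:,:,::-1].copy(); x,y=c
    print(proj(f,[s["tcp_pos"]]))
    o.append(cv2.resize(i[y-40:y+40,x-50:x+50],None,fx=4,fy=4,interpolation=cv2.INTER_CUBIC))
cv2.imwrite("pics/g1.png",np.hstack(o))
E
```

```text
[ 504.58394406 -231.48046725   46.9420377 ] [-0.13755707  0.99049237  0.00104168 -0.00135241] [-0.36768045 -0.25148062  0.20742611]
[[341.14696296 219.93509142]]
[[300.86374374 261.27488916]]
```

View pics/g1.png

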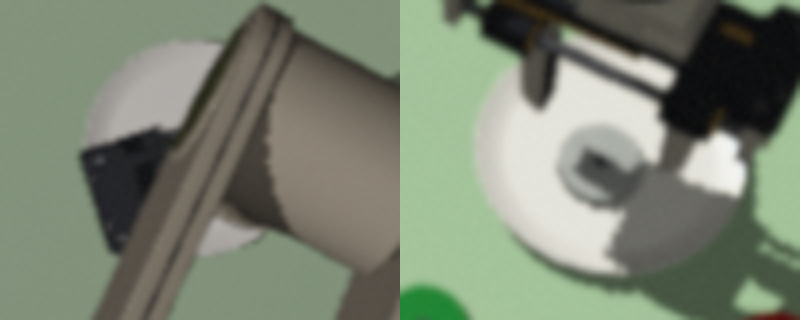

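The side view shows the open fingertips straddling the disc, which is at crop (600, 165), so I lower with a small shift.

Emit:
jog_arm(
  deltas=[
    [[-0.1,-0.4,1,0,7],[-0.1,-0.4,2,0,7],[-0.1,-0.4,3,0,7],[-0.1,-0.4,3.5,0,7],[-0.1,-0.4,3.8,0,7],[-0.1,-0.4,3.86,0,7],[-0.1,-0.4,3.86,0,7]],
  ],
)

```text
time_s: 3.3
tcp_pos: [508.0, -235.9, 10.2]
tcp_rot: [-0.138, 0.99, -0.0, 0.0]
contact_force: [0.7, 0.0, -0.3]
opening: 70.2
finger_force: 0.0
```

Emit:
jog_arm(
  deltas=[
    [[0,0,0,0,6],[0,0,0,0,5.5],[0,0,0,0,5],[0,0,0,0,4.5],[0,0,0,0,4.5],[0,0,0,0,4.5],[0,0,0,0,4.5]],
  ],
  force=10,
)

```text
time_s: 4.0
tcp_pos: [508.1, -235.7, 10.3]
tcp_rot: [-0.138, 0.99, 0.0, 0.0]
contact_force: [-1.8, 2.8, 4.7]
opening: 49.2
finger_force: 10.0
```

Emit:
jog_arm(
  deltas=[
    [[0,0,-0.3,0,4.5],[0,0,-0.8,0,4.5],[0,0,-1.5,0,4.5],[0,0,-2.3,0,4.5],[0,0,-3,0,4.5],[0,0,-3,0,4.5]],
  ],
)

```text
time_s: 4.6
tcp_pos: [509.1, -236.6, 41.9]
tcp_rot: [-0.138, 0.99, -0.001, 0.001]
contact_force: [-0.3, -0.1, -0.9]
opening: 49.0
finger_force: 10.0
```

```bash
python3 - <<'E'
from h import *
s=arm.get_state();print(s["tcp_pos"],s["contact_force"],s["opening"],s["finger_force"])
f=optics.grab_frame("side"); i=f["pixels"][:,:,::-1]
t=s["tcp_pos"]; print(proj(f,[t,t+[0,0,4]]))
cv2.imwrite("pics/g2.png",cv2.resize(i[215:315,240:360],None,fx=6,fy=6,interpolation=cv2.INTER_CUBIC))
E
```

```text
[ 509.05797206 -236.57247149   41.91990078] [-0.28500974 -0.09396092 -0.87351697] 48.992983653352695 9.999404847621918
[[303.71356236 262.64271084]
 [303.87402016 261.71412356]]
```

View pics/g2.png

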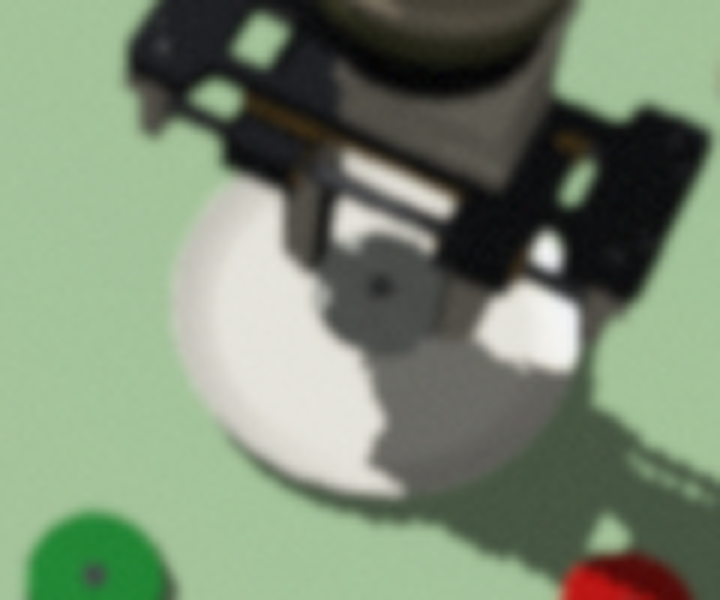

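The side crop shows the dark steel disc held level between the fingers, centred at crop (380, 288). Next I carry it to the apron.

Emit:
jog_arm(
  deltas=[
    [[-1,0,-0.5,0,4.5],[-2.5,2.6,-0.5,0,4.5],[-4.5,6.5,-0.5,0,4.5],[-6.7,11,-0.5,0,4.5],[-8.9,15.5,-0.5,0,4.5],[-11.1,20,-0.5,0,4.5],[-12.9,24,0,0,4.5],[-13.9,26.3,0,0,4.5]],
  ],
)

```text
time_s: 5.45
tcp_pos: [570.0, 59.0, 39.6]
tcp_rot: [-0.139, 0.99, 0.0, -0.0]
contact_force: [-0.2, -0.5, -0.7]
opening: 49.2
finger_force: 10.0
```

Emit:
jog_arm(
  deltas=[
    [[0,0,0.5,0,4.5],[0,0,1.2,0,4.5],[0,0,1.8,0,4.5],[0,0,2.0,0,4.5],[0,0,2.1,0,4.5],[0,0,2.1,0,4.5]],
  ],
)

```text
time_s: 6.05
tcp_pos: [570.0, 54.3, 19.0]
tcp_rot: [-0.137, 0.991, 0.0, -0.0]
contact_force: [0.9, -0.2, -0.9]
opening: 49.5
finger_force: 10.0
```

Emit:
jog_arm(
  deltas=[
    [[0,0,0.1,0,4.5],[0,0,0.2,0,4.5],[0,0,0.3,0,4.5],[0,0,0.35,0,4.5],[0,0,0.4,0,4.5],[0,0,0.4,0,4.5]],
  ],
)

```text
time_s: 6.65
tcp_pos: [570.0, 55.1, 15.0]
tcp_rot: [-0.138, 0.99, -0.0, -0.0]
contact_force: [0.5, 0.3, -1.6]
opening: 49.5
finger_force: 10.0
```

Emit:
jog_arm(
  deltas=[
    [[0,0,0.03,0,4.5],[0,0,0.06,0,4.5],[0,0,0.06,0,4.5]],
  ],
)

```text
time_s: 6.95
tcp_pos: [570.1, 55.1, 14.8]
tcp_rot: [-0.138, 0.99, 0.0, 0.0]
contact_force: [-2.6, 0.2, 3.9]
opening: 49.4
finger_force: 10.0
```

Emit:
jog_arm(
  deltas=[
    [[0,0,0,0,5.2],[0,0,0,0,5.6],[0,0,0,0,5.6],[0,0,0,0,5.6],[0,0,0,0,5.6]],
  ],
)

```text
time_s: 7.45
tcp_pos: [570.0, 55.0, 14.4]
tcp_rot: [-0.137, 0.991, 0.0, -0.0]
contact_force: [1.1, 0.5, 0.5]
opening: 55.9
finger_force: 0.0
```

```bash
python3 - <<'E'
from h import *
s=arm.get_state();print(s["tcp_pos"],s["contact_force"],s["opening"],s["finger_force"])
o=[]
for n,c in(("top",(220,205)),("side",(225,180))):
    f=optics.grab_frame(n); i=f["pixels"][:,:,::-1]; x,y=c
    print(proj(f,[[s["tcp_pos"][0],s["tcp_pos"][1],18.5]]))
    o.append(cv2.resize(i[y-45:y+45,x-45:x+45],None,fx=4.4,fy=4.4,interpolation=cv2.INTER_CUBIC))
cv2.imwrite("pics/p1.png",np.hstack(o))
E
```

```text
[570.03793522  55.01502122  14.42800508] [1.08270626 0.53380351 0.5019147 ] 55.89745359500107 0.0
[[238.89598289 199.97276469]]
[[235.84710435 184.83205139]]
```

View pics/p1.png

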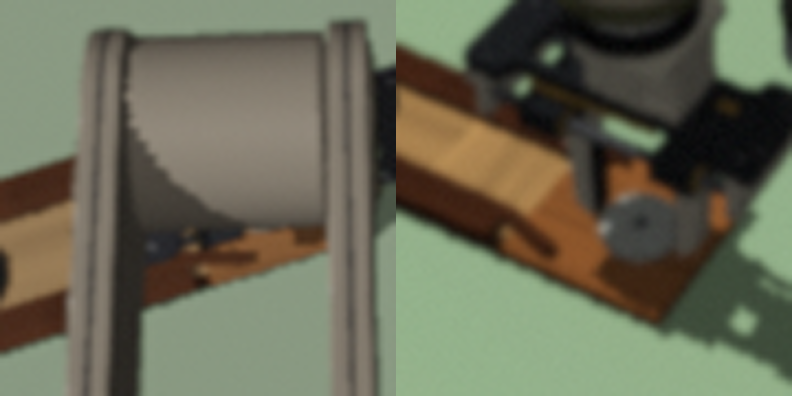

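The side crop shows the disc lying flat on the apron at (640, 228), let go between the fingers. I now check its sideways offset from the tray axis.

```bash
python3 - <<'E'
from h import *
f=optics.grab_frame("side"); p=plane(f,[[235.5,186.3]],18.5)[0,:2]; s=plane(f,[[170.4,158.1]],8)[0,:2]
u=np.array([-.272,.962]);v=np.array([.962,.272]);O=np.array([543.9,145.4])
t=arm.get_state()["tcp_pos"][:2]
for q in(p,s,t):print(q.round(1),"tray x,y",((q-O)@v).round(1),((q-O)@u).round(1))
E
```

```text
[565.9  51.8] tray x,y -4.3 -96.0
[510.9 266.7] tray x,y 1.2 125.6
[570.1  55. ] tray x,y 0.6 -94.0
```

Emit:
jog_arm(
  deltas=[
    [[0.1,0,0.1,0,5.6],[0.2,0,0.23,0,5.6],[0.2,0.1,0.23,0,5.6],[0.2,0.3,0.23,0,5.6],[0.2,0.5,0.23,0,5.6],[0.2,0.8,0.23,0,5.6],[0.2,1.1,0.23,0,5.6],[0.2,1.4,0.23,0,5.6]],
  ],
)

```text
time_s: 8.4
tcp_pos: [564.2, 68.3, 12.2]
tcp_rot: [-0.138, 0.99, -0.0, -0.0]
contact_force: [0.2, -1.1, -0.7]
opening: 56.0
finger_force: 0.3
```

Emit:
jog_arm(
  deltas=[
    [[0,0.3,0,0,5.6],[0,0.7,0,0,5.6],[0,1.1,0,0,5.6],[0,1.5,0,0,5.6],[0,1.9,0,0,5.6],[0,2.3,0,0,5.6],[0,2.7,0,0,5.6],[0,3,0,0,5.6]],
  ],
)

```text
time_s: 9.2
tcp_pos: [556.0, 97.2, 12.2]
tcp_rot: [-0.138, 0.99, -0.0, -0.0]
contact_force: [1.2, -0.5, 0.2]
opening: 56.2
finger_force: 0.3
```

Emit:
jog_arm(
  deltas=[
    [[0,0.3,0,0,5.6],[0,0.6,0,0,5.6],[0,0.9,0,0,5.6],[0,1.2,0,0,5.6],[0,1.5,0,0,5.6],[0,1.8,0,0,5.6],[0,2.1,0,0,5.6],[0,2.4,0,0,5.6]],
  ],
)

```text
time_s: 10.0
tcp_pos: [549.6, 120.1, 12.2]
tcp_rot: [-0.137, 0.991, -0.0, 0.0]
contact_force: [0.2, -1.3, -0.3]
opening: 55.9
finger_force: 0.4
```

Emit:
jog_arm(
  deltas=[
    [[0,0.3,0,0,5.6],[0,0.6,0,0,5.6],[0,0.9,0,0,5.6],[0,1.2,0,0,5.6],[0,1.5,0,0,5.6],[0,1.8,0,0,5.6],[0,2.1,0,0,5.6],[0,2.4,0,0,5.6]],
  ],
)

```text
time_s: 10.8
tcp_pos: [543.0, 143.3, 12.2]
tcp_rot: [-0.137, 0.991, 0.0, -0.0]
contact_force: [0.8, -1.1, 0.7]
opening: 55.9
finger_force: 0.6
```

Emit:
jog_arm(
  deltas=[
    [[0,0.3,0,0,5.6],[0,0.6,0,0,5.6],[0,0.9,0,0,5.6],[0,1.2,0,0,5.6],[0,1.5,0,0,5.6],[0,1.8,0,0,5.6],[0,2.1,0,0,5.6],[0,2.4,0,0,5.6]],
  ],
)

```text
time_s: 11.6
tcp_pos: [536.4, 166.4, 12.2]
tcp_rot: [-0.138, 0.99, 0.0, -0.0]
contact_force: [1.4, -1.0, 0.0]
opening: 56.0
finger_force: 0.4
```

Emit:
jog_arm(
  deltas=[
    [[0,0.3,0,0,5.6],[0,0.6,0,0,5.6],[0,0.9,0,0,5.6],[0,1.2,0,0,5.6],[0,1.5,0,0,5.6],[0,1.8,0,0,5.6],[0,2.1,0,0,5.6],[0,2.4,0,0,5.6]],
  ],
)

```text
time_s: 12.4
tcp_pos: [529.9, 189.4, 12.2]
tcp_rot: [-0.138, 0.991, -0.0, -0.0]
contact_force: [1.1, -0.9, 0.2]
opening: 55.7
finger_force: 0.3
```

Emit:
jog_arm(
  deltas=[
    [[0,0.3,0,0,5.6],[0,0.6,0,0,5.6],[0,0.9,0,0,5.6],[0,1.2,0,0,5.6],[0,1.5,0,0,5.6],[0,1.8,0,0,5.6],[0,2.1,0,0,5.6],[0,2.4,0,0,5.6]],
  ],
)

```text
time_s: 13.2
tcp_pos: [523.4, 212.5, 12.2]
tcp_rot: [-0.138, 0.991, -0.0, -0.0]
contact_force: [0.5, -0.4, -1.4]
opening: 56.1
finger_force: 0.3
```

Emit:
jog_arm(
  deltas=[
    [[0,0.3,0,0,5.6],[0,0.6,0,0,5.6],[0,0.9,0,0,5.6],[0,1.2,0,0,5.6],[0,1.5,0,0,5.6],[0,1.8,0,0,5.6],[0,2.1,0,0,5.6]],
  ],
)

```text
time_s: 13.9
tcp_pos: [517.7, 232.7, 12.2]
tcp_rot: [-0.138, 0.991, 0.0, -0.0]
contact_force: [-0.2, -1.1, 0.1]
opening: 55.7
finger_force: 0.3
```

```bash
python3 - <<'E'
from h import *
o=[]
for n,c in(("top",(185,217)),("side",(185,160))):
    f=optics.grab_frame(n); i=f["pixels"][:,:,::-1]; x,y=c
    o.append(cv2.resize(i[y-45:y+45,x-45:x+45],None,fx=4.4,fy=4.4,interpolation=cv2.INTER_CUBIC))
cv2.imwrite("pics/p2.png",np.hstack(o))
q=arm.get_state()["tcp_pos"][:2]-[543.9,145.4]; print("tray",q@[.962,.272],q@[-.272,.962])
E
```

```text
tray -1.452602935832687 91.34584885358606
```

View pics/p2.png

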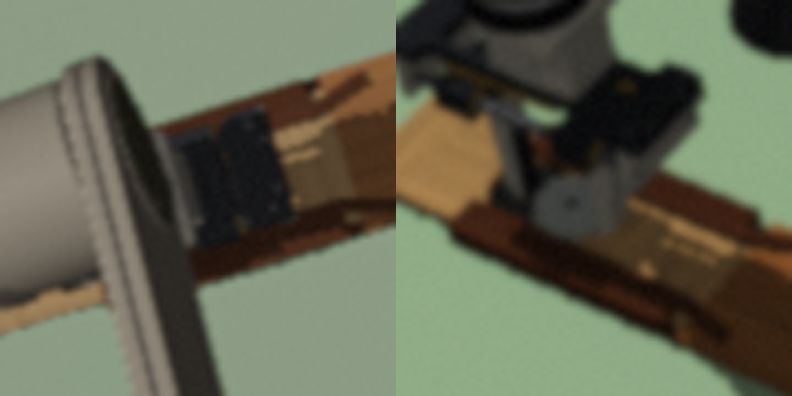

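The side crop shows the disc flat between the lips at (570, 205), with the seat just ahead. From here I push slowly.

Emit:
jog_arm(
  deltas=[
    [[0,0.15,0,0,5.6],[0,0.3,0,0,5.6],[0,0.45,0,0,5.6],[0,0.6,0,0,5.6],[0,0.75,0,0,5.6],[0,0.9,0,0,5.6],[0,1.05,0,0,5.6],[0,1.2,0,0,5.6]],
  ],
)

```text
time_s: 14.8
tcp_pos: [514.5, 244.2, 12.2]
tcp_rot: [-0.138, 0.99, -0.0, 0.0]
contact_force: [0.3, -0.6, 0.2]
opening: 56.1
finger_force: 0.5
```

Emit:
jog_arm(
  deltas=[
    [[0,0.1,0,0,5.6],[0,0.2,0,0,5.6],[0,0.3,0,0,5.6],[0,0.4,0,0,5.6],[0,0.5,0,0,5.6],[0,0.6,0,0,5.6],[0,0.7,0,0,5.6],[0,0.8,0,0,5.6]],
  ],
)

```text
time_s: 15.6
tcp_pos: [512.3, 251.8, 12.2]
tcp_rot: [-0.138, 0.99, 0.0, 0.0]
contact_force: [0.5, -1.6, 0.5]
opening: 56.1
finger_force: 0.6
```

Emit:
jog_arm(
  deltas=[
    [[0,0.08,0,0,5.6],[0,0.16,0,0,5.6],[0,0.24,0,0,5.6],[0,0.32,0,0,5.6],[0,0.4,0,0,5.6]],
  ],
)

```text
time_s: 16.1
tcp_pos: [511.2, 255.6, 12.2]
tcp_rot: [-0.137, 0.991, -0.0, 0.0]
contact_force: [-0.0, -1.4, 0.7]
opening: 56.4
finger_force: 0.7
```

Emit:
jog_arm(
  deltas=[
    [[0,0.05,0,0,5.6],[0,0.1,0,0,5.6],[0,0.15,0,0,5.6],[0,0.2,0,0,5.6]],
  ],
)

```text
time_s: 16.5
tcp_pos: [510.7, 257.5, 12.2]
tcp_rot: [-0.137, 0.991, -0.0, 0.0]
contact_force: [0.8, -1.9, 0.8]
opening: 55.8
finger_force: 0.8
```

Emit:
jog_arm(
  deltas=[
    [[0,0.05,0,0,5.6],[0,0.1,0,0,5.6],[0,0.15,0,0,5.6],[0,0.2,0,0,5.6]],
  ],
)

```text
time_s: 16.9
tcp_pos: [510.1, 259.4, 12.2]
tcp_rot: [-0.138, 0.99, -0.0, 0.0]
contact_force: [0.2, -1.6, 1.0]
opening: 56.0
finger_force: 0.9
```

Emit:
jog_arm(
  deltas=[
    [[0,0.05,0,0,5.6],[0,0.1,0,0,5.6],[0,0.15,0,0,5.6]],
  ],
)

```text
time_s: 17.2
tcp_pos: [509.7, 261.0, 12.2]
tcp_rot: [-0.137, 0.991, 0.0, -0.0]
contact_force: [0.8, -1.2, 0.7]
opening: 56.8
finger_force: 0.3
```

Emit:
jog_arm(
  deltas=[
    [[0,0.05,0,0,5.6],[0,0.1,0,0,5.6],[0,0.15,0,0,5.6]],
  ],
)

```text
time_s: 17.5
tcp_pos: [509.0, 262.4, 12.0]
tcp_rot: [-0.138, 0.991, 0.0, -0.0]
contact_force: [0.7, -0.3, -0.5]
opening: 56.0
finger_force: 0.2
```

Emit:
jog_arm(
  deltas=[
    [[0,0.05,0,0,5.6],[0,0.1,0,0,5.6],[0,0.15,0,0,5.6]],
  ],
)

```text
time_s: 17.8
tcp_pos: [508.8, 263.8, 12.2]
tcp_rot: [-0.138, 0.99, -0.0, -0.0]
contact_force: [0.2, -0.5, -0.1]
opening: 55.9
finger_force: 0.2
```

Emit:
jog_arm(
  deltas=[
    [[0,0.05,0,0,5.6],[0,0.1,0,0,5.6]],
  ],
)

```text
time_s: 18.0
tcp_pos: [508.6, 264.8, 12.2]
tcp_rot: [-0.137, 0.991, 0.0, 0.0]
contact_force: [-0.2, -0.4, -1.0]
opening: 55.8
finger_force: 0.2
```

Emit:
jog_arm(
  deltas=[
    [[0,0.05,0,0,5.6],[0,0.1,0,0,5.6]],
  ],
)

```text
time_s: 18.2
tcp_pos: [508.4, 265.7, 12.2]
tcp_rot: [-0.138, 0.99, -0.0, 0.0]
contact_force: [1.3, -0.4, -0.4]
opening: 56.1
finger_force: 0.4
```

Emit:
jog_arm(
  deltas=[
    [[0,0.05,0,0,5.6],[0,0.1,0,0,5.6]],
  ],
)

```text
time_s: 18.4
tcp_pos: [508.1, 266.7, 12.2]
tcp_rot: [-0.138, 0.991, -0.0, 0.0]
contact_force: [0.5, -0.4, -0.1]
opening: 56.1
finger_force: 0.4
```

Emit:
jog_arm(
  deltas=[
    [[0,0.04,0,0,5.6],[0,0.08,0,0,5.6]],
  ],
)

```text
time_s: 18.6
tcp_pos: [507.9, 267.4, 12.2]
tcp_rot: [-0.138, 0.991, -0.0, 0.0]
contact_force: [-0.5, -0.2, 0.2]
opening: 55.9
finger_force: 0.4
```

Emit:
jog_arm(
  deltas=[
    [[0,0.04,0,0,5.6],[0,0.08,0,0,5.6]],
  ],
)

```text
time_s: 18.8
tcp_pos: [507.7, 268.2, 12.3]
tcp_rot: [-0.138, 0.99, -0.0, 0.0]
contact_force: [-0.2, -0.8, 0.1]
opening: 56.0
finger_force: 0.5
```

Emit:
jog_arm(
  deltas=[
    [[0,0.04,0,0,5.6],[0,0.08,0,0,5.6]],
  ],
)

```text
time_s: 19.0
tcp_pos: [507.4, 269.0, 12.2]
tcp_rot: [-0.138, 0.99, -0.0, -0.0]
contact_force: [0.5, -1.4, -1.1]
opening: 55.9
finger_force: 0.5
```

```bash
python3 - <<'E'
from h import *
s=arm.get_state();t=s["tcp_pos"];u=np.array([-.272,.962,0])
f=optics.grab_frame("side"); i=f["pixels"][:,:,::-1]
c=t-3*u
print(proj(f,[[c[0],c[1],18],[c[0],c[1],14]]))
cv2.imwrite("pics/p3.png",cv2.resize(i[125:190,125:215],None,fx=8,fy=8,interpolation=cv2.INTER_CUBIC))
E
```

```text
[[169.2144528  156.17154784]
 [169.43468369 157.17483987]]
```

View pics/p3.png

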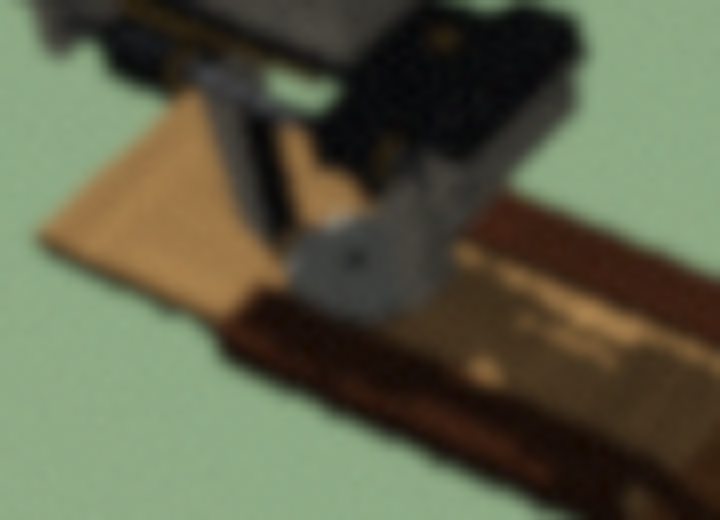

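The crop shows the disc at (355, 258), over the seat with no dark floor left visible. I push on gently to feel the far wall.

Emit:
jog_arm(
  deltas=[
    [[0,0.03,0,0,5.6],[0,0.06,0,0,5.6]],
  ],
)

```text
time_s: 19.25
tcp_pos: [507.3, 269.3, 12.2]
tcp_rot: [-0.138, 0.99, -0.0, 0.0]
contact_force: [1.9, -2.5, 0.2]
opening: 56.0
finger_force: 1.4
```

Emit:
jog_arm(
  deltas=[
    [[0,0.03,0,0,5.6],[0,0.06,0,0,5.6]],
  ],
)

```text
time_s: 19.45
tcp_pos: [507.4, 269.7, 12.2]
tcp_rot: [-0.137, 0.991, -0.0, 0.0]
contact_force: [2.2, -5.1, 0.1]
opening: 56.1
finger_force: 2.7
```

Emit:
jog_arm(
  deltas=[
    [[0,0.03,0,0,5.6],[0,0.06,0,0,5.6]],
  ],
)

```text
time_s: 19.65
tcp_pos: [507.6, 270.0, 12.3]
tcp_rot: [-0.137, 0.991, -0.001, 0.0]
contact_force: [3.7, -7.0, 0.1]
opening: 56.3
finger_force: 3.7
```

The disc has stopped dead at the far wall. I back off, open the fingers, rise and check.

Emit:
jog_arm(
  deltas=[
    [[0,-0.2,0,0,5.6],[0,-0.4,0,0,5.8],[0,-0.4,0,0,6.4],[0,-0.4,0,0,6.4],[0,-0.4,-0.3,0,6.4],[0,-0.4,-0.8,0,6.4],[0,-0.4,-2,0,6.4],[0,-0.4,-4,0,6.4]],
  ],
)

```text
time_s: 20.45
tcp_pos: [507.1, 266.5, 52.1]
tcp_rot: [-0.138, 0.99, -0.0, -0.001]
contact_force: [0.7, -0.4, 0.4]
opening: 64.1
finger_force: 0.0
```

Emit:
jog_arm(
  deltas=[
    [[0,-3,-3,0,6.4],[0,-6,-6,0,6.4],[0,-10,-8,0,6.4],[0,-14,-10,0,6.4],[0,-18,-12,0,6.4],[0,-22,-14,0,6.4],[0,-22,-14,0,6.4]],
  ],
)

```text
time_s: 21.15
tcp_pos: [571.0, 50.7, 197.4]
tcp_rot: [-0.135, 0.991, -0.001, 0.004]
contact_force: [0.8, 1.0, 0.8]
opening: 64.0
finger_force: 0.0
```

```bash
python3 - <<'E'
from h import *
o=[];u=np.array([-.272,.962]);v=np.array([.962,.272]);O=np.array([543.9,145.4])
for n,c in(("top",(168,222)),("side",(171,158))):
    f=optics.grab_frame(n); i=f["pixels"][:,:,::-1]; x,y=c
    o.append(cv2.resize(i[y-22:y+23,x-22:x+23],None,fx=8,fy=8,interpolation=cv2.INTER_CUBIC))
cv2.imwrite("pics/p4.png",np.hstack(o))
E
```

```text
(no output)
```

View pics/p4.png

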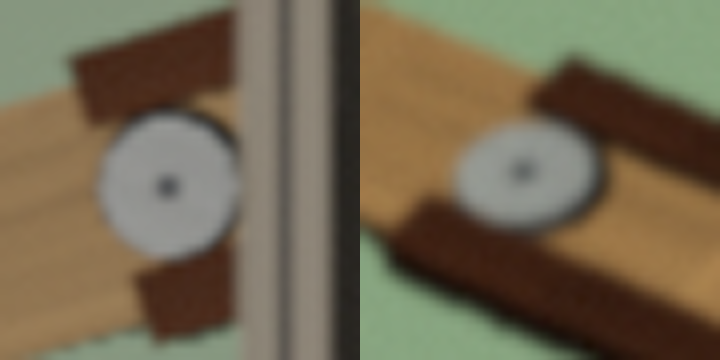

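Both views show the disc inside the seat. It is against the far wall, centred at crop (168, 186) from the top and (522, 172) from the side, with a dark crescent of seat floor behind it. It is down and flat, so I hand in.

```bash
python3 -c "
from station import arm
print(arm.hand_in())"
```

```text
the job is handed in; nothing more can be done
None
```

I laid the steel base flat on the apron and slid it between the lips until it dropped into the round seat and stopped against the far wall. It was lying flat there when I handed the job in at about 21 s; no verdict was returned.

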